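Load a plasma chamber, shut its lid and lock it

ROBOT

A 6-joint arm with a two-finger parallel gripper is mounted at the origin on the work surface. World frame = base frame: x ahead of the robot, y to its left, z up, the work surface at z = 0. Lengths are in m, angles in rad, forces in N, time in s.
With the tool pointing down it reaches from about 0.3 to 0.775 m from the base axis. Payload 14.6 kg.
Tool frame: the origin (TCP) lies on the centre line of the jaws, within the pads' length; the fingertips stand 19 mm ahead of it and the grasp point (between the pads) is the TCP; z points along the fingers, y is the direction in which the jaws open and shut (so a half turn about z gives the same grasp; the last joint's range is limited). The gripper opens to 94 mm and grips with 3 to 60 N. Pads are 16 mm wide; open, the fingers measure 119 mm over their backs; the gripper's body (75 mm by 177 mm) begins 78 mm behind the grasp point.
Start: joints at [1.065, 0.3, 1.521, -0, 1.321, -0.067], TCP at [0.234, 0.498, 0.224] pointing down, gripper open.
Joint ranges: [-3.03, 3.03], [-0.79, 2.21], [0.23, 2.52], [-1.04, 4.18], [0, 3.07], [-2.55, 2.55]. Speed limits (rad/s): [2.22, 2.22, 2.57, 3.14, 3.14, 3.14].

INTERFACE

Orientations are given as [roll, pitch, yaw] about the fixed x, y, z axes, in that order (R = Rz(yaw) Ry(pitch) Rx(roll)).
In Python, from station import ctrl gives the robot as it stands. The module is installed in compiled form; this text tells all that it offers.
- The arm moves only by the shell command python3 -m creep 'ROWS' [FORCE]. ROWS is a JSON object of lists of equal length, an entry for each row: "translation": the shift along the world's x, y, z in mm, a list of three; "yaw": the turn about the world's z in rad; "gripper": the closure in counts, from 0 (fully open) to 255 (shut). A call has 1 to 5 rows; each row is the pose to reach, as a shift and turn from the pose measured when the call began; what a row does not reach only later rows make up. A row lasts 1/12 s, in which the tool goes at most 41.7 mm and 7.16 degrees, less where a joint would pass 70% of its speed; a pose out of reach is approached as far as the arm can. A call with a gripper value outside its range is refused whole. The fingers move at their own pace and stop on an object; FORCE is the grip in N (left out, the last holds). Time passes only in rows, so rows that repeat a pose let the fingers close. It gives the time, the measured TCP pose, the force and the opening at its end, in the units of the state.
- ctrl.get_obs(): the state, without advancing time (a new reading comes with each control period).
- ctrl.camera(name): name is "scene" or "top"; returns a dict with "pixels" (420x560x3 uint8, red, green, blue), "depth" (420x560 float32, m along the optical axis (not along the pixel's ray), 0 where there is no reading), "fx", "fy", "cx", "cy" (pixels), "R" (3x3) and "t" (3): a world point X has camera coordinates R X + t. Camera axes: x right, y down, z forward; pixel columns grow to the right and rows downward; lengths in m; the calibration is good to about 2 mm. A picture is of the moment at which its call begins.
- ctrl.hand_in(): hands the job in, once; it reports no verdict.
The state is a dict: "time_s": time; "qpos": joint angles; "joint_vel": joint speeds; "tau": joint torques, N m; "ee_pos": TCP position; "eef_rot": TCP orientation; "force": force on the tool from outside, world axes, zero at the start; "moment": the same for the moment, N m; "grip_width": finger opening in m.
Only numpy, scipy, OpenCV 4.12 (cv2) and the standard library are available. Lean on these libraries where they do the work, as an engineer would, in place of code of your own. Each camera call takes 0.05 s, during which the arm holds its last target. There are 200 camera calls.

TASK

Load the blue-handled sample carrier into the plasma chamber, flat, centred and square on the black electrode pad, setting it down rather than dropping it and never tipping it over. Then lower the lid gently until it is fully shut, and push the locking rod (the one with the red post) all the way home, past the spring plunger, so that the lid is locked. Leave the empty yellow-handled carrier, the jar, the glass dish and the screwdriver where they are.

Things in the scene. Friction and masses are not known exactly. Their poses are not given: they have to be found in the camera images.
- carrier_mid (a point): Centre of the loaded carrier, 21 mm above its underside. A loose aluminium plate 80 (its x) x 110 (its y) x 8 mm with two dark wafers and, in the middle, an upright BLUE fin to grip it by: 60 mm long along x, 14 mm thick along y, its top 42 mm above the underside. About 0.35 kg. z up. A half turn makes no difference.
- spare_mid (a point): Centre, 21 mm above the underside, of a carrier of the same shape with a YELLOW fin and no wafers. To be left alone.
- seat (a point): Centre of the top of the black pad (90 x 120 mm along x, y) in the chamber, 23 mm above the bench. Fixed aluminium box 150 (x) x 200 (y) x 85 mm high, inside 126 x 176 mm, centred on this point; rim 62 mm above the pad. x points from the chamber's front to its hinge side, z up. A loaded carrier has its centre 21 mm above this point and its x along this x.
- hinge (a point): Middle of the lid's hinge axis, on the chamber's +x top edge: 75 mm along the chamber's x from the seat, 62 mm above it. The axis runs along the chamber's y.
- lid (a joint): Lid angle, rad: 0 shut, 1.57 upright, at most 1.9. Starts open. A stiff friction hinge holds it wherever it is left; moving it takes 2 to 8 N at the bar. Plate 150 x 200 x 12 mm, 0.6 kg, with a steel keeper bridge near its -y edge (its top 130 mm above the bench when shut) that the rod goes through.
- lid_bar (a point): Centre of the blue round bar (12 mm thick, 70 mm free length along the chamber's y) on the lid's free edge. At lid angle a it lies (-192 cos a + 12 sin a) mm along the chamber's x and (192 sin a + 12 cos a) mm up from the hinge point. Clear gap to the lid's edge 36 mm. It can turn between fingers that hold it from above. Axes turn with the lid.
- rod (a joint): Travel of the locking rod, m: 0 to 0.015 (out) at the start, 0.050 home (end stop). Slides level along the chamber's +y on a cradle at its -y side. From about 0.030 to 0.041 a ball on the rod pushes the side plunger away (up to about 10 N), then the plunger snaps in behind the ball and holds it. It passes over the lid, so the lid must be shut first.
- rod_post (a point): Grip point on the axis of the red upright post (14 mm diameter) that pushes the rod, 138 mm above the bench; post top 17 mm higher, rod axis 28 mm lower. At travel q: (-0.030, -0.230 + q) m along the chamber's x, y from the seat. Axes as the chamber's. The cradle (top 122 mm above the bench) ends 28 mm beyond the post when home.
- jar_mid (a point): Amber glass jar with white cap, 60 mm diameter, 75 mm high; its centre. Bystander.
- dish_center (a point): Flat glass dish, 76 mm diameter, 16 mm high; its centre. Bystander.
- driver_grip (a point): Green-handled screwdriver lying on the bench; a point on its handle. Bystander.
- carrier: The blue-finned carrier again: origin at the centre of its underside, axes as point carrier_mid.

How it is judged:
By the outcome, as a careful person would: the job done as asked, in the order asked, and still so for the second after the job is handed in, with the robot touching nothing.
It also fails if it takes over 72 s, if anything falls off the work surface, if the arm or the gripper's body presses on something with over 40 N, if the wrist force passes 120 N, or if a joint passes its speed limit or range.

## Working session

There is one attempt and no reset: what is moved stays moved. The work goes in short steps, Python scripts to look and compute and a shell command to move; the robot and the scene stay as the last step left them, time stands still between calls to the robot, and variables do not carry over. Pictures are saved under pics/ and viewed, about 8 in all and at most 12, crops included, and the job is handed in when it is done.

```bash
mkdir -p pics; cat > h.py <<'E'
import numpy as np, cv2
from station import ctrl
def cam(n):
    c=ctrl.camera(n); c['R']=np.array(c['R']); c['t']=np.array(c['t']); return c
def save(c,fn): cv2.imwrite('pics/'+fn,c['pixels'][:,:,::-1])
def pts(c,mask):
    """3d world points from depth for mask"""
    v,u=np.nonzero(mask&(c['depth']>0)); d=c['depth'][v,u]
    P=np.stack([(u-c['cx'])/c['fx']*d,(v-c['cy'])/c['fy']*d,d],1)
    return (P-c['t'])@c['R']
def ray(c,uv,z):
    uv=np.atleast_2d(uv).astype(float)
    D=np.stack([(uv[:,0]-c['cx'])/c['fx'],(uv[:,1]-c['cy'])/c['fy'],np.ones(len(uv))],1)@c['R']
    o=-c['R'].T@c['t']
    return o+D*((z-o[2])/D[:,2])[:,None]
def hsv(c): return cv2.cvtColor(c['pixels'],cv2.COLOR_RGB2HSV)
def blobs(c,lo,hi,amin=60):
    m=cv2.inRange(hsv(c),lo,hi); n,l,s,ce=cv2.connectedComponentsWithStats(m)
    return [(l==i) for i in range(1,n) if s[i,4]>=amin]
E
python3 - <<'E'
from h import *
for n in('top','scene'):
    c=cam(n);save(c,n+'0.png');print(n,-c['R'].T@c['t'],c['R'][2],c['fx'])
    for nm,lo,hi in(('blue',(100,120,50),(125,255,255)),('red',(0,150,60),(8,255,255)),('yel',(20,120,80),(35,255,255))):
        for b in blobs(c,lo,hi):
            P=pts(c,b);v,u=np.nonzero(b);print(nm,b.sum(),u.mean().round(),v.mean().round(),np.median(P,0).round(3),P.min(0).round(3),P.max(0).round(3))
E
```

```text
top [ 0.37595042 -0.08433806  1.12673101] [ 0.12220037 -0.02363569 -0.99222398] 453.45627421705717
blue 243 284.0 108.0 [ 0.673 -0.105  0.282] [ 0.666 -0.147  0.008] [ 0.775 -0.065  0.286]
blue 272 98.0 223.0 [0.46  0.323 0.037] [0.43  0.303 0.006] [0.481 0.361 0.047]
blue 145 118.0 228.0 [0.45  0.285 0.011] [0.435 0.267 0.005] [0.465 0.302 0.015]
red 1491 37.0 157.0 [0.616 0.486 0.028] [0.567 0.436 0.018] [0.667 0.539 0.034]
yel 129 123.0 161.0 [0.609 0.275 0.041] [0.583 0.268 0.031] [0.638 0.283 0.046]
scene [1.14348961 0.08281298 0.90858121] [-0.61498159 -0.18892469 -0.76557502] 392.84819364626054
blue 4043 248.0 34.0 [-0.978 -0.751 -0.189] [-1.    -0.947 -0.426] [-0.956 -0.573  0.017]
blue 528 442.0 31.0 [-1.062  0.319 -0.101] [-1.174  0.185 -0.199] [-0.129  0.347  0.406]
blue 189 262.0 218.0 [ 0.675 -0.103  0.282] [ 0.665 -0.144  0.268] [ 0.682 -0.062  0.286]
blue 175 445.0 251.0 [0.462 0.319 0.03 ] [0.432 0.305 0.008] [0.486 0.362 0.048]
blue 75 428.0 247.0 [0.451 0.286 0.013] [0.434 0.27  0.009] [0.467 0.302 0.016]
blue 263 556.0 358.0 [0.68  0.571 0.018] [0.643 0.568 0.003] [0.74  0.573 0.042]
red 295 368.0 5.0 [-0.49  -0.042  0.236] [-0.502 -0.107  0.211] [-0.481  0.011  0.263]
red 320 112.0 133.0 [-0.073 -1.138 -0.302] [-0.343 -1.436 -0.523] [-0.024 -1.103 -0.243]
red 1752 516.0 323.0 [0.627 0.488 0.029] [0.569 0.438 0.011] [0.671 0.539 0.034]
yel 146 424.0 295.0 [0.618 0.276 0.043] [0.585 0.268 0.018] [0.64  0.284 0.047]
```

View pics/top0.png

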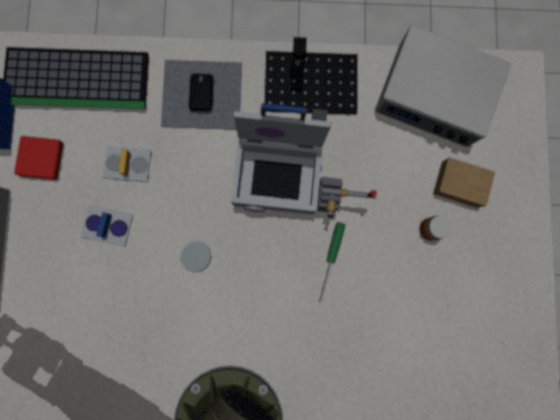

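View pics/scene0.png

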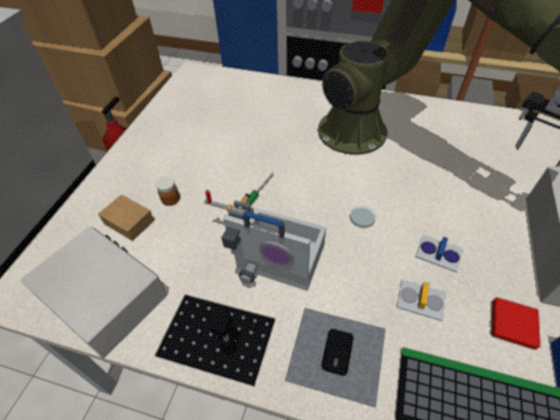

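Top view: blue carrier around (107,226), yellow one at (127,163), chamber at (277,180) with its pad visible and the lid upright, bar at (284,108), red post at (373,194). The scene view agrees.

```bash
python3 - <<'E'
from h import *
def rect(P):
    r=cv2.minAreaRect((P[:,:2]*1000).astype(np.float32)); return np.round(r[0],1),np.round(r[1],1),round(r[2],1)
for n in('top','scene'):
    c=cam(n); H=hsv(c); A=pts(c,np.ones(c['depth'].shape,bool))
    col=H[c['depth']>0]
    box=lambda x0,x1,y0,y1,z0,z1:(A[:,0]>x0)&(A[:,0]<x1)&(A[:,1]>y0)&(A[:,1]<y1)&(A[:,2]>z0)&(A[:,2]<z1)
    m=box(.38,.53,.22,.40,.004,.06); print(n,'carrier all',rect(A[m]),'table z',np.median(A[box(.3,.5,.1,.2,-.02,.02)][:,2]))
    m=box(.38,.53,.22,.40,.034,.06); print(' fin',m.sum(),rect(A[m]),np.median(A[m],0),np.percentile(A[m][:,2],90))
    m=box(.38,.53,.22,.40,.004,.012); print(' plate z',np.median(A[m][:,2]))
    m=box(.40,.66,-.25,.05,.078,.092); print(' rim',m.sum(),rect(A[m]),np.median(A[m][:,2]))
    m=box(.42,.62,-.2,.02,.014,.032)&(col[:,2]<70); print(' pad',m.sum(),rect(A[m]),np.median(A[m],0))
    m=box(.60,.75,-.2,.02,.265,.30)&(col[:,0]>100)&(col[:,0]<125)&(col[:,1]>100); print(' bar',m.sum(),rect(A[m]),np.median(A[m],0),A[m][:,2].max())
    m=box(.40,.60,-.36,-.2,.10,.18)&((col[:,0]<8)|(col[:,0]>172))&(col[:,1]>110); print(' post',m.sum(),A[m].min(0).round(3),A[m].max(0).round(3),np.median(A[m],0).round(3))
    x0,y0,x1,y1=((215,95,395,225) if n=='top' else (190,170,340,300))
    cv2.imwrite(f'pics/{n}_ch.png',cv2.resize(c['pixels'][y0:y1,x0:x1,::-1],None,fx=4,fy=4,interpolation=2))
E
```

```text
top carrier all (array([455.7, 308.7]), array([145.8, 176.5]), 0.5) table z 0.00042898546294113606
 fin 171 (array([457. , 314.9]), array([15.9, 59.4]), 78.2) [0.45672003 0.31362248 0.04139189] 0.04409455142896578
 plate z 0.008430200584149549
 rim 1581 (array([ 580.3, -121.9]), array([250.4, 151.9]), 85.5) 0.08523517666924413
 pad 1611 (array([559.8, -98.8]), array([201.2, 120.4]), 89.8) [ 0.57718872 -0.09914954  0.02312875]
 bar 265 (array([ 674.3, -105.5]), array([83.9, 12.4]), 85.7) [ 0.67312551 -0.10399285  0.28116038] 0.2861146179928251
 post 32 [ 0.528 -0.313  0.129] [ 0.537 -0.303  0.158] [ 0.531 -0.307  0.153]
scene carrier all (array([454.8, 310.8]), array([178.3, 147.3]), 89.7) table z 0.002031708976492899
 fin 117 (array([454.7, 316.1]), array([14.1, 62.5]), 79.0) [0.45871115 0.31441285 0.04334565] 0.045353963635028194
 plate z 0.009260360446801277
 rim 628 (array([582.2, -96.6]), array([203. , 163.9]), 86.4) 0.08617600953185445
 pad 0 (array([0., 0.]), array([0., 0.]), 0.0) [nan nan nan]
 bar 209 (array([ 674.1, -102.8]), array([83.6, 11.7]), 84.5) [ 0.67476588 -0.10182211  0.28227175] 0.28639369889837313
 post 43 [ 0.528 -0.31   0.117] [ 0.54  -0.301  0.16 ] [ 0.537 -0.305  0.143]
  return _methods._mean(a, axis=axis, dtype=dtype,
  ret = um.true_divide(
```

View pics/top_ch.png

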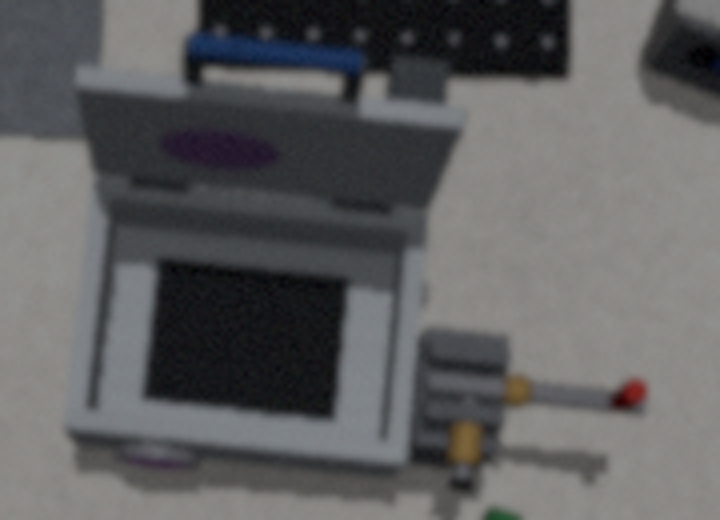

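The close top view shows the pad with corners near crop (160,262), (347,280), (333,415), (146,398). The keeper is on the -y side and the rod is out. Next I refine the pad and yaw.

```bash
cat > pad.py <<'E'
from h import *
def padpose(c,box=(215,95,395,225)):
    x0,y0,x1,y1=box
    g=c['pixels'].max(2).astype(np.uint8); m=np.zeros_like(g); m[150:205,245:310]=(g[150:205,245:310]<60)
    n,l,s,_=cv2.connectedComponentsWithStats(m); i=1+np.argmax(s[1:,4])
    cs=max(cv2.findContours((l==i).astype(np.uint8),0,1)[0],key=len)[:,0]
    P=ray(c,cs,.023); return cv2.minAreaRect((P[:,:2]*1000).astype(np.float32)),s[i]
E
python3 - <<'E'
from pad import *
c=cam('top');print(padpose(c))
d=cam('scene')
# rim front edge & sides by depth, both cams
for n,k in(('top',c),('scene',d)):
    A=pts(k,np.ones(k['depth'].shape,bool)); A=A[(abs(A[:,2]-.0853)<.005)&(A[:,0]>.44)&(A[:,0]<.64)&(A[:,1]>-.22)&(A[:,1]<.03)]
    # front outer edge: min x per y bin ; +y outer edge: max y per x bin
    ys=np.arange(-.17,-.01,.006); E=np.array([[A[abs(A[:,1]-y)<.003][:,0].min(),y] for y in ys if (abs(A[:,1]-y)<.003).sum()>2])
    xs=np.arange(.52,.61,.006); F=np.array([[x,A[abs(A[:,0]-x)<.003][:,1].max()] for x in xs if (abs(A[:,0]-x)<.003).sum()>1])
    G=np.array([[x,A[abs(A[:,0]-x)<.003][:,1].min()] for x in xs if (abs(A[:,0]-x)<.003).sum()>1])
    for nm,Q in(('front',E),('+y',F),('-y',G)):
        if len(Q)<4: print(nm,len(Q));continue
        p=cv2.fitLine(Q.astype(np.float32),cv2.DIST_HUBER,0,.001,.001).ravel(); print(n,nm,len(Q),np.degrees(np.arctan2(p[1],p[0])).round(1),p[2:].round(4))
# triangulate bar end/post by colour from two views
def tri(u1,u2):
    ls=[]
    for k,u in((c,u1),(d,u2)):
        o=-k['R'].T@k['t']; r=np.array([(u[0]-k['cx'])/k['fx'],(u[1]-k['cy'])/k['fy'],1])@k['R']; r/=np.linalg.norm(r); ls.append((o,np.eye(3)-np.outer(r,r)))
    return np.linalg.solve(ls[0][1]+ls[1][1],ls[0][1]@ls[0][0]+ls[1][1]@ls[1][0])
def cen(k,lo,hi,b):
    m=cv2.inRange(hsv(k),lo,hi);q=np.zeros_like(m);q[b[1]:b[3],b[0]:b[2]]=m[b[1]:b[3],b[0]:b[2]]
    v,u=np.nonzero(q);return u.mean(),v.mean(),len(u)
B=((100,120,40),(118,255,255)); 
a,b=cen(c,*B,(255,95,312,118)),cen(d,*B,(235,195,295,240));print('bar',a,b,tri(a,b))
a,b=cen(c,*B,(80,205,135,245)),cen(d,*B,(434,232,460,268));print('fin',a,b,tri(a,b))
R=((0,130,60),(8,255,255)); a,b=cen(c,*R,(360,180,385,205)),cen(d,*R,(195,180,222,212));print('post',a,b,tri(a,b))
print(ctrl.get_obs())
E
```

```text
(((582.0164794921875, -96.95011901855469), (117.56182861328125, 89.1294174194336), 85.56607818603516), array([ 252,  159,   50,   40, 1651], dtype=int32))
top front 27 85.6 [ 0.5074 -0.0884]
top +y 15 -4.7 [0.5566 0.0042]
top -y 15 -2.0 [ 0.565  -0.1969]
scene front 27 85.6 [ 0.5028 -0.107 ]
scene +y 15 -4.7 [0.559  0.0054]
scene -y 15 80.7 [ 0.5626 -0.0451]
bar (np.float64(283.4848484848485), np.float64(107.61742424242425), 264) (np.float64(262.5668449197861), np.float64(218.41711229946523), 187) [ 0.67364367 -0.10402448  0.27973932]
fin (np.float64(101.88311688311688), np.float64(224.45454545454547), 154) (np.float64(441.4466019417476), np.float64(248.32038834951456), 103) [0.45645158 0.31727064 0.02903292]
post (np.float64(372.6842105263158), np.float64(192.73684210526315), 19) (np.float64(207.94444444444446), np.float64(195.86111111111111), 36) [ 0.53445368 -0.30896639  0.13952942]
{'time_s': 0.3, 'qpos': array([ 1.06541666e+00,  3.00078767e-01,  1.52119726e+00,  3.11011793e-05,
        1.32067324e+00, -6.65939125e-02]), 'joint_vel': array([ 0.00077515, -0.00117197, -0.00232361, -0.00064096,  0.00298936,
       -0.00073022]), 'tau': array([ 2.26942375e-04, -5.31165040e+01, -3.52482677e+01,  7.07307667e-02,
        2.25343066e-02, -3.31068873e-05]), 'ee_pos': array([0.23361575, 0.49782987, 0.22426397]), 'eef_rot': array([-3.14123883e+00, -5.37950263e-05,  2.70279919e+00]), 'force': array([-0.64738791, -0.75304551,  0.21685452]), 'moment': array([ 0.02825101, -0.03756034,  0.06750037]), 'grip_width': 0.09378606411452092}
```

Measurements agree: seat about (0.582,-0.097) at yaw -4.4°, and the post prediction matches at q≈0.015. The carrier fin is at (0.457,0.315), yaw about -11.4°. Moving above the fin.

```bash
python3 -m creep '{"translation":[[30,-25,0],[60,-50,-10],[90,-75,-20],[120,-100,-30],[150,-124,-40]],"yaw":[0.05,0.1,0.15,0.2,0.24],"gripper":[0,0,0,0,0]}' 30
python3 -m creep '{"translation":[[30,-25,-10],[60,-50,-30],[72,-58,-45],[72,-58,-60],[72,-58,-60]],"yaw":[0,0,0,0,0],"gripper":[0,0,0,0,0]}'
python3 - <<'E'
from h import *
o=ctrl.get_obs();print(o['ee_pos'],o['eef_rot'],o['force'])
for n in('top','scene'):
    c=cam(n);A=pts(c,np.ones(c['depth'].shape,bool));A=A[(abs(A[:,0]-.457)<.045)&(abs(A[:,1]-.315)<.03)&(A[:,2]>.034)&(A[:,2]<.055)]
    print(n,len(A),cv2.minAreaRect((A[:,:2]*1000).astype(np.float32)))
    x0,y0=((40,160) if n=='top' else (370,190)); cv2.imwrite(f'pics/near_{n}.png',cv2.resize(c['pixels'][y0:y0+130,x0:x0+130,::-1],None,fx=4,fy=4))
E
```

```text
time_s: 0.72
ee_pos: [0.3847, 0.3724, 0.184]
eef_rot: [-3.141, 0.0, 2.946]
force: [-0.2, 1.5, 0.4]
grip_width: 0.094
time_s: 1.13
ee_pos: [0.4564, 0.3129, 0.121]
eef_rot: [-3.138, -0.003, 2.944]
force: [-0.1, -0.3, -0.4]
grip_width: 0.094
[0.45636148 0.31285341 0.12098668] [-3.1383063  -0.00330358  2.94371475] [-0.09015829 -0.29291478 -0.4303881 ]
top 0 ((0.0, 0.0), (0.0, 0.0), 0.0)
scene 115 ((454.9605712890625, 315.8797607421875), (13.789470672607422, 61.51691818237305), 78.61910247802734)
```

```bash
python3 -m creep '{"translation":[[0,2,-25],[0,2,-50],[0,2,-70],[0,2,-83],[0,2,-89]],"yaw":[0,0,0,0,0],"gripper":[0,0,0,0,0]}' 30
python3 -m creep '{"translation":[[0,0,0],[0,0,0],[0,0,0],[0,0,0],[0,0,0]],"yaw":[0,0,0,0,0],"gripper":[255,255,255,255,255]}' 30
python3 -m creep '{"translation":[[0,0,0],[0,0,0],[0,0,0],[0,0,0],[0,0,0]],"yaw":[0,0,0,0,0],"gripper":[255,255,255,255,255]}' 30
```

```text
time_s: 1.65
ee_pos: [0.4558, 0.3171, 0.0346]
eef_rot: [-3.141, -0.001, 2.947]
force: [0.0, 0.1, -0.2]
grip_width: 0.0943
time_s: 2.07
ee_pos: [0.4562, 0.3173, 0.0355]
eef_rot: [-3.142, 0.0, 2.947]
force: [0.0, -0.6, -0.5]
grip_width: 0.0641
time_s: 2.48
ee_pos: [0.4562, 0.3173, 0.0355]
eef_rot: [-3.141, 0.0, 2.947]
force: [0.9, -0.6, 0.1]
grip_width: 0.0307
```

```bash
python3 -m creep '{"translation":[[0,-2,-3],[0,-2,-3],[0,-2,-3],[0,-2,-3],[0,-2,-3]],"yaw":[0,0,0,0,0],"gripper":[255,255,255,255,255]}' 30
python3 -m creep '{"translation":[[0,0,0],[0,0,0],[0,0,0],[0,0,0],[0,0,0]],"yaw":[0,0,0,0,0],"gripper":[255,255,255,255,255]}' 30
python3 -m creep '{"translation":[[0,0,5],[0,0,10],[0,0,20],[0,0,30],[0,0,30]],"yaw":[0,0,0,0,0],"gripper":[255,255,255,255,255]}' 30
```

```text
time_s: 2.9
ee_pos: [0.4559, 0.3151, 0.0321]
eef_rot: [-3.141, -0.001, 2.947]
force: [0.7, 0.7, -4.3]
grip_width: 0.0139
time_s: 3.32
ee_pos: [0.4559, 0.3151, 0.032]
eef_rot: [-3.141, -0.001, 2.947]
force: [-0.4, 0.5, -4.0]
grip_width: 0.014
time_s: 3.73
ee_pos: [0.4569, 0.3157, 0.0648]
eef_rot: [3.14, 0.002, 2.947]
force: [0.4, 0.5, -3.1]
grip_width: 0.0137
```

```bash
python3 -m creep '{"translation":[[0,0,30],[0,0,60],[0,0,90],[0,0,120],[4,-13,130]],"yaw":[0,0,0,0,0],"gripper":[255,255,255,255,255]}' 30
python3 -m creep '{"translation":[[7,-24,5],[15,-49,5],[23,-76,5],[31,-102,5],[39,-129,5]],"yaw":[0.01,0.03,0.05,0.07,0.08],"gripper":[255,255,255,255,255]}' 30
python3 -m creep '{"translation":[[8,-26,0],[16,-53,0],[24,-79,0],[32,-106,0],[39,-129,0]],"yaw":[0.01,0.02,0.03,0.038,0.038],"gripper":[255,255,255,255,255]}' 30
python3 - <<'E'
from h import *
o=ctrl.get_obs();print(o['ee_pos'],o['eef_rot'],o['force'])
E
```

```text
time_s: 4.15
ee_pos: [0.4615, 0.3043, 0.1995]
eef_rot: [3.135, 0.007, 2.949]
force: [0.6, 0.8, -3.0]
grip_width: 0.0137
time_s: 4.57
ee_pos: [0.5004, 0.1734, 0.2038]
eef_rot: [3.136, 0.006, 3.03]
force: [1.3, 0.1, -4.9]
grip_width: 0.0139
time_s: 4.98
ee_pos: [0.5393, 0.0419, 0.2031]
eef_rot: [3.136, 0.005, 3.068]
force: [0.3, -0.5, -4.6]
grip_width: 0.0142
[0.53932972 0.04191158 0.20305215] [3.13608886 0.00529203 3.06779606] [ 0.34048873 -0.45812858 -4.63504247]
```

Remaining (+43,-139). I stop over the seat and look from there.

```bash
python3 -m creep '{"translation":[[9,-28,0],[18,-56,0],[27,-84,0],[36,-112,0],[42,-132,0]],"yaw":[0,0,0,0,0],"gripper":[255,255,255,255,255]}' 30
python3 -m creep '{"translation":[[0.5,-6,-20],[0.5,-6,-40],[0.5,-6,-45],[0.5,-6,-45],[0.5,-6,-45]],"yaw":[0,0,0,0,0],"gripper":[255,255,255,255,255]}' 30
cat > see.py <<'E'
from h import *
o=ctrl.get_obs();p=o['ee_pos'];print(p.round(4),o['eef_rot'].round(4),o['force'].round(1))
c=cam('scene');d=cam('top')
for n,k in(('scene',c),('top',d)):
    A=pts(k,np.ones(k['depth'].shape,bool));H=hsv(k)[k['depth']>0]
    zu=p[2]-.032
    near=(abs(A[:,0]-p[0])<.075)&(abs(A[:,1]-p[1])<.09)
    m=near&(A[:,2]>zu+.001)&(A[:,2]<zu+.016)
    print(n,'plate',m.sum(),cv2.minAreaRect((A[m][:,:2]*1000).astype(np.float32)) if m.sum()>5 else '')
    m=near&(A[:,2]>zu+.018)&(A[:,2]<zu+.05)&(H[:,0]>100)&(H[:,0]<120)&(H[:,1]>120)
    if m.sum()>5: print(' fin',m.sum(),cv2.minAreaRect((A[m][:,:2]*1000).astype(np.float32)))
E
python3 - <<'E'
from see import *
a=cv2.resize(c['pixels'][150:300,180:380,::-1],None,fx=3.9,fy=3.9)
cv2.imwrite('pics/over.png',a); save(d,'over_top.png')
E
```

```text
time_s: 5.4
ee_pos: [0.5811, -0.0931, 0.2021]
eef_rot: [3.136, 0.004, 3.066]
force: [-0.5, 0.3, -4.9]
grip_width: 0.0139
time_s: 5.82
ee_pos: [0.5816, -0.0991, 0.1575]
eef_rot: [3.136, 0.004, 3.067]
force: [0.4, -0.3, -4.2]
grip_width: 0.0137
[ 0.5816 -0.0991  0.1575] [3.1364 0.0044 3.0668] [ 0.4 -0.3 -4.2]
scene plate 356 ((564.9066772460938, -96.81625366210938), (110.31607818603516, 51.93852615356445), 85.90721893310547)
 fin 35 ((589.4157104492188, -99.98428344726562), (12.699981689453125, 40.50335693359375), 89.47370910644531)
top plate 49 ((630.4488525390625, -102.63738250732422), (102.75083923339844, 71.4241714477539), 76.53777313232422)
```

View pics/over.png

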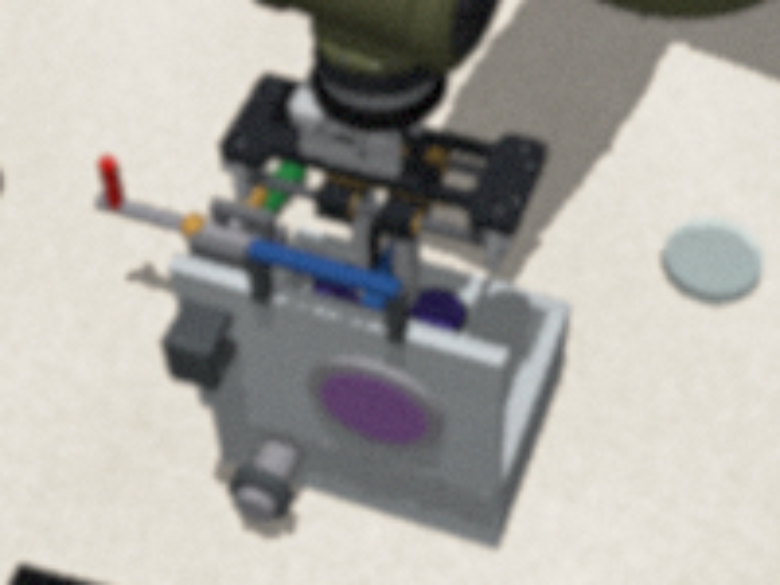

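View pics/over_top.png

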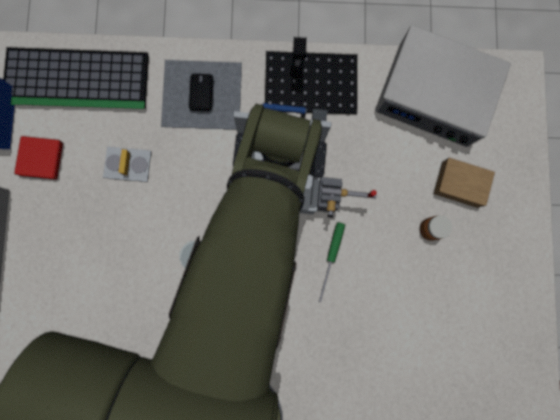

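The carrier hangs level over the chamber with the wafers visible at crop (335,280) and (438,310). In scene-camera terms it needs about +1.5 mm in y. Lowering.

```bash
python3 -m creep '{"translation":[[0,1.5,-15],[0,1.5,-35],[0,1.5,-55],[0,1.5,-70],[0,1.5,-75]],"yaw":[0,0,0,0,0],"gripper":[255,255,255,255,255]}' 30
python3 -m creep '{"translation":[[0,0,-8],[0,0,-14],[0,0,-18],[0,0,-21],[0,0,-21]],"yaw":[0,0,0,0,0],"gripper":[255,255,255,255,255]}' 30
python3 - <<'E'
from h import *
print(ctrl.get_obs()['ee_pos'],ctrl.get_obs()['force'])
E
```

```text
time_s: 6.33
ee_pos: [0.5815, -0.0971, 0.082]
eef_rot: [3.136, 0.004, 3.068]
force: [-0.1, 0.3, -5.0]
grip_width: 0.0137
time_s: 6.75
ee_pos: [0.5816, -0.0971, 0.0609]
eef_rot: [3.136, 0.004, 3.068]
force: [-0.4, -0.3, -3.9]
grip_width: 0.0135
[ 0.58155778 -0.09707438  0.0609431 ] [-0.43421913 -0.27980128 -3.88163642]
```

```bash
python3 -m creep '{"translation":[[0,0,-1],[0,0,-2],[0,0,-3],[0,0,-4],[0,0,-4]],"yaw":[0,0,0,0,0],"gripper":[255,255,255,255,255]}' 30
python3 -m creep '{"translation":[[0,0,-0.5],[0,0,-1],[0,0,-1.5],[0,0,-1.5],[0,0,-1.5]],"yaw":[0,0,0,0,0],"gripper":[255,255,255,255,255]}' 30
```

```text
time_s: 7.17
ee_pos: [0.5815, -0.0971, 0.0568]
eef_rot: [3.136, 0.004, 3.068]
force: [0.3, 0.4, -4.1]
grip_width: 0.014
time_s: 7.58
ee_pos: [0.5816, -0.0971, 0.0554]
eef_rot: [3.136, 0.004, 3.068]
force: [0.6, 0.9, -2.8]
grip_width: 0.0138
```

```bash
python3 -m creep '{"translation":[[0,0,-0.3],[0,0,-0.6],[0,0,-0.9],[0,0,-1],[0,0,-1]],"yaw":[0,0,0,0,0],"gripper":[255,255,255,255,255]}' 30
```

```text
time_s: 8.0
ee_pos: [0.5818, -0.0971, 0.0551]
eef_rot: [3.137, 0.005, 3.068]
force: [-1.1, 1.1, 5.5]
grip_width: 0.014
```

Contact at z 0.0551, as expected. Releasing and rising.

```bash
python3 -m creep '{"translation":[[0,0,0.3],[0,0,0.3],[0,0,0.3],[0,0,0.3],[0,0,0.3]],"yaw":[0,0,0,0,0],"gripper":[200,170,140,120,120]}'
python3 -m creep '{"translation":[[0,0,0],[0,0,0],[0,0,10],[0,0,25],[0,0,45]],"yaw":[0,0,0,0,0],"gripper":[120,120,120,120,120]}'
python3 -m creep '{"translation":[[-5,0,30],[-10,0,60],[-30,0,90],[-60,0,120],[-95,0,140]],"yaw":[0,0,0,0,0],"gripper":[120,120,120,120,120]}'
python3 -m creep '{"translation":[[-30,30,30],[-60,60,60],[-80,90,90],[-90,120,110],[-90,140,110]],"yaw":[-0.1,-0.2,-0.3,-0.4,-0.5],"gripper":[120,120,120,120,120]}'
cat > chk.py <<'E'
from pad import *
c=cam('top');o=ctrl.get_obs();print(o['ee_pos'].round(4),o['eef_rot'].round(3),o['time_s'],o['grip_width'])
A=pts(c,np.ones(c['depth'].shape,bool));H=hsv(c)[c['depth']>0]
R=np.array([[np.cos(.0768),-np.sin(.0768)],[np.sin(.0768),np.cos(.0768)]])
L=(A[:,:2]-[.582,-.0975])@R.T
i=(abs(L[:,0])<.062)&(abs(L[:,1])<.086)
f=i&(A[:,2]>.055)&(A[:,2]<.075); print('fin',f.sum(),cv2.minAreaRect((A[f][:,:2]*1000).astype(np.float32)) if f.sum()>5 else '')
m=(c['pixels'].min(2)>0)&(c['depth']>0)
pl=i&(A[:,2]>.0265)&(A[:,2]<.037); print('plate',pl.sum(),cv2.minAreaRect((A[pl][:,:2]*1000).astype(np.float32)),np.median(A[pl][:,2]))
print('local',L[pl].min(0),L[pl].max(0))
cv2.imwrite('pics/loaded.png',cv2.resize(c['pixels'][95:225,215:395,::-1],None,fx=4.4,fy=4.4,interpolation=2))
E
python3 chk.py
```

```text
time_s: 8.42
ee_pos: [0.5818, -0.0971, 0.0553]
eef_rot: [3.137, 0.005, 3.068]
force: [-1.1, 0.0, 0.5]
grip_width: 0.0437
time_s: 8.83
ee_pos: [0.5813, -0.097, 0.1005]
eef_rot: [3.136, 0.003, 3.068]
force: [0.2, 0.8, 0.6]
grip_width: 0.0495
time_s: 9.25
ee_pos: [0.486, -0.097, 0.2434]
eef_rot: [3.137, 0.006, 3.068]
force: [0.4, 0.2, 0.5]
grip_width: 0.05
time_s: 9.67
ee_pos: [0.3948, 0.042, 0.3567]
eef_rot: [3.134, 0.01, 2.566]
force: [1.3, 0.4, 0.1]
grip_width: 0.0502
[0.3945 0.0467 0.3582] [3.131 0.011 2.554] 9.7167 0.05008253890960214
fin 164 ((598.1531982421875, -98.76747131347656), (159.56471252441406, 91.53475952148438), 85.60111236572266)
plate 1273 ((589.5581665039062, -104.9295883178711), (132.20779418945312, 107.43862915039062), 85.4756088256836) 0.03200392919322533
local [-0.04547523 -0.07304753] [0.06187622 0.05930048]
```

View pics/loaded.png

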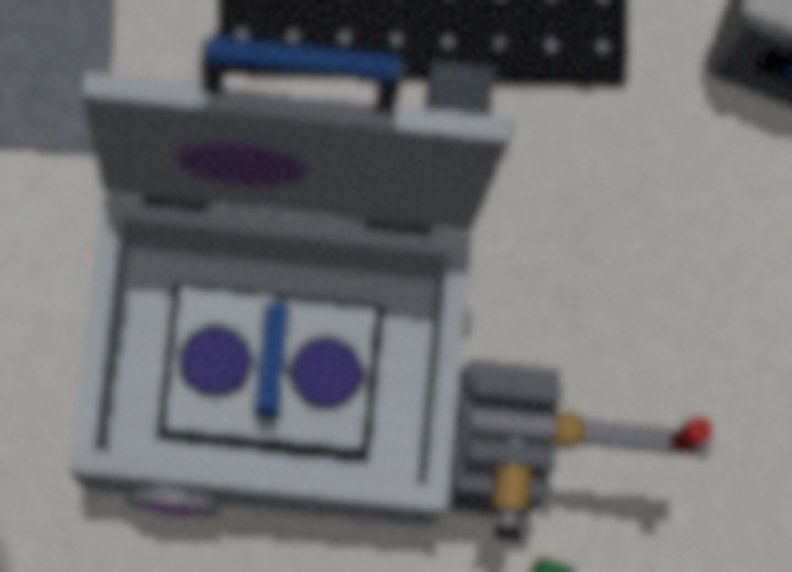

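The carrier sits flat on the pad, with a dark border all round (plate about crop x 165-378, y 288-445). I measure the offset properly.

```bash
python3 - <<'E'
from h import *
c=cam('top')
g=cv2.GaussianBlur(c['pixels'].max(2),(0,0),.5)
# upsample, profiles along chamber axes through plate in local frame
g4=g.astype(np.float32)
def sample(xl,yl,z):
    a=-.0768;X=np.array([.582+xl*np.cos(a)-yl*np.sin(a),-.0972+xl*np.sin(a)+yl*np.cos(a),z]).T@c['R'].T+c['t']
    u=X[:,0]/X[:,2]*c['fx']+c['cx'];v=X[:,1]/X[:,2]*c['fy']+c['cy']
    return cv2.remap(g4,u[None].astype(np.float32),v[None].astype(np.float32),1)[0]
s=np.arange(-.07,.0701,.002)
for nm,f in(('x',lambda t:[sample(s,np.full_like(s,t)+0,.031) for t in(-.05,-.045,-.018,.018,.045,.05)]),('y',lambda t:[sample(np.full_like(s,t),s,.031) for t in(-.035,-.03,.03,.035)])):
    p=np.mean(f_:=([sample(s,np.full_like(s,t),.031) for t in(-.05,-.046,.046,.05)] if nm=='x' else [sample(np.full_like(s,t),s,.031) for t in(-.034,-.031,.031,.034)]),0)
    print(nm);print([(int(round(a*1000)),int(b)) for a,b in zip(s,p) if abs(a)>.034])
E
```

```text
Traceback (most recent call last):
ValueError: setting an array element with a sequence. The requested array has an inhomogeneous shape after 1 dimensions. The detected shape was (3,) + inhomogeneous part.
```

```bash
python3 - <<'E'
from h import *
c=cam('top'); g=c['pixels'].max(2).astype(np.float32)
def sample(xl,yl,z):
    a=-.0768;xl,yl=np.broadcast_arrays(xl,yl)
    X=np.stack([.582+xl*np.cos(a)-yl*np.sin(a),-.0972+xl*np.sin(a)+yl*np.cos(a),xl*0+z],1)@c['R'].T+c['t']
    u=X[:,0]/X[:,2]*c['fx']+c['cx'];v=X[:,1]/X[:,2]*c['fy']+c['cy']
    return cv2.remap(g,u[None].astype(np.float32),v[None].astype(np.float32),1)[0]
s=np.arange(-.07,.0701,.001)
def edge(p,lo,hi):  # half-level crossing of bright plate
    i=(s>=lo)&(s<=hi);q=p[i];h=(q.max()+q.min())/2;j=np.nonzero(np.diff(q>h))[0];return (s[i][j]*1000).round(1),int(q.min()),int(q.max())
for T in((-.05,-.046),(-.01,-.018),(.012,.018),(.046,.05)):
    p=np.mean([sample(s,t,.031) for t in T],0);print('x edges at y',T,edge(p,-.0455,-.03),edge(p,.03,.045))
for T in((-.034,-.031),(.031,.034)):
    p=np.mean([sample(t,s,.031) for t in T],0);print('y edges at x',T,edge(p,-.06,-.045),edge(p,.045,.06))
for z in(.023,):
  p=np.mean([sample(s,t,z) for t in(-.05,0,.05)],0);print('pad front',edge(p,-.055,-.0435))
  p=np.mean([sample(t,s,z) for t in(-.03,.03)],0);print('pad y',edge(p,-.07,-.058),edge(p,.058,.07))
E
```

```text
x edges at y (-0.05, -0.046) (array([-41.]), 59, 153) (array([38.]), 82, 152)
x edges at y (-0.01, -0.018) (array([-41.]), 58, 149) (array([38.]), 85, 149)
x edges at y (0.012, 0.018) (array([-40.]), 64, 153) (array([39.]), 85, 154)
x edges at y (0.046, 0.05) (array([-41.]), 73, 153) (array([39.]), 89, 154)
y edges at x (-0.034, -0.031) (array([-55.]), 86, 153) (array([53.]), 99, 154)
y edges at x (0.031, 0.034) (array([-55.]), 93, 151) (array([53.]), 93, 154)
pad front (array([-47.]), 68, 153)
pad y (array([-62.]), 94, 154) (array([60.]), 100, 152)
```

Carrier is centred within ~1 mm and square. Now to the lid bar: rotate to yaw 1.494 and approach from above.

```bash
python3 -m creep '{"translation":[[25,-14,3],[50,-28,5],[75,-42,5],[100,-56,5],[125,-70,5]],"yaw":[-0.11,-0.22,-0.33,-0.44,-0.55],"gripper":[120,120,120,120,120]}'
python3 -m creep '{"translation":[[30,-16,0],[60,-32,0],[90,-48,0],[120,-65,0],[150,-80,0]],"yaw":[-0.11,-0.22,-0.33,-0.44,-0.51],"gripper":[120,120,120,120,120]}'
python3 - <<'E'
from h import *
o=ctrl.get_obs();print(o['ee_pos'],o['eef_rot'])
E
```

```text
time_s: 10.23
ee_pos: [0.5219, -0.0292, 0.3589]
eef_rot: [3.136, 0.009, 2.022]
force: [-1.0, -0.6, 0.1]
grip_width: 0.0499
time_s: 10.65
ee_pos: [0.6728, -0.1121, 0.3578]
eef_rot: [3.138, 0.009, 1.506]
force: [-0.9, 0.5, 0.4]
grip_width: 0.0496
[ 0.67275113 -0.1120549   0.35780656] [3.13752381 0.00859333 1.50636199]
```

```bash
python3 -m creep '{"translation":[[1,7.5,-15],[1,7.5,-35],[1,7.5,-55],[1,7.5,-70],[1,7.5,-77]],"yaw":[-0.012,-0.012,-0.012,-0.012,-0.012],"gripper":[120,120,120,120,120]}' 15
python3 -m creep '{"translation":[[0,0,0],[0,0,0],[0,0,0],[0,0,0],[0,0,0]],"yaw":[0,0,0,0,0],"gripper":[160,190,200,210,215]}' 15
python3 - <<'E'
from h import *
o=ctrl.get_obs();print(o['ee_pos'],o['eef_rot'],o['grip_width'])
c=cam('scene');cv2.imwrite('pics/bar.png',cv2.resize(c['pixels'][140:300,180:380,::-1],None,fx=3.7,fy=3.7))
E
```

```text
time_s: 11.07
ee_pos: [0.673, -0.106, 0.2774]
eef_rot: [-3.141, 0.008, 1.495]
force: [-0.3, -0.6, 0.3]
grip_width: 0.0499
time_s: 11.48
ee_pos: [0.6732, -0.1061, 0.2784]
eef_rot: [3.141, 0.008, 1.496]
force: [0.2, 0.2, -0.5]
grip_width: 0.0196
[ 0.673159   -0.10612668  0.27835834] [3.14077319 0.00831253 1.49550814] 0.019638861134003184
```

View pics/bar.png

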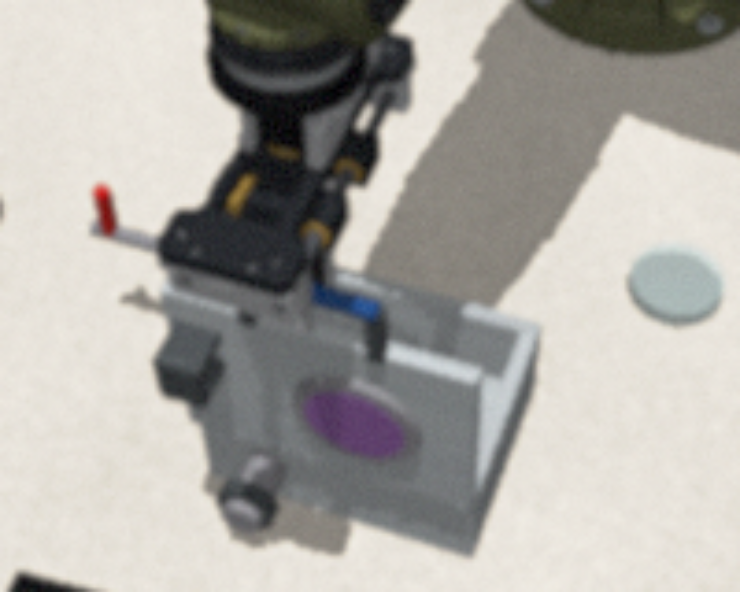

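The bar sits between the fingers without any force. Close gently and print the arc table.

```bash
python3 -m creep '{"translation":[[0,0,0],[0,0,0],[0,0,0],[0,0,0],[0,0,0]],"yaw":[0,0,0,0,0],"gripper":[255,255,255,255,255]}' 12
python3 - <<'E'
import numpy as np
f=lambda a:np.array([-192*np.cos(a)+12*np.sin(a),192*np.sin(a)+12*np.cos(a)])
B=lambda a:np.array([f(a)[0]*.997,-f(a)[0]*.0768,f(a)[1]])
print('hinge+',B(1.6))
for k in range(0,6):
    a0=1.6-k*.2667; print(round(a0,3),[(B(a0-.05333*j)-B(a0)).round(1).tolist() for j in range(1,6)], (B(a0-.2667)+[656,-103.5,85]).round(1))
E
```

```text
time_s: 11.95
ee_pos: [0.6731, -0.106, 0.2784]
eef_rot: [3.141, 0.008, 1.496]
force: [-1.9, 0.5, 2.1]
grip_width: 0.0116
hinge+ [ 17.54838794  -1.35177151 191.56773752]
1.6 [[-10.2, 0.8, 0.7], [-20.4, 1.6, 0.8], [-30.7, 2.4, 0.4], [-40.8, 3.1, -0.6], [-50.9, 3.9, -2.1]] [ 622.6 -100.9  274.4]
1.333 [[-10.0, 0.8, -2.1], [-19.9, 1.5, -4.6], [-29.7, 2.3, -7.8], [-39.2, 3.0, -11.4], [-48.6, 3.7, -15.5]] [574.  -97.2 258.9]
1.067 [[-9.1, 0.7, -4.6], [-18.0, 1.4, -9.7], [-26.6, 2.0, -15.3], [-34.8, 2.7, -21.4], [-42.8, 3.3, -27.8]] [531.2 -93.9 231.1]
0.8 [[-7.6, 0.6, -6.9], [-14.8, 1.1, -14.2], [-21.6, 1.7, -21.8], [-28.0, 2.2, -29.8], [-34.0, 2.6, -38.1]] [497.2 -91.3 192.9]
0.533 [[-5.5, 0.4, -8.6], [-10.6, 0.8, -17.6], [-15.1, 1.2, -26.7], [-19.2, 1.5, -36.2], [-22.7, 1.8, -45.8]] [474.5 -89.5 147.1]
0.267 [[-3.0, 0.2, -9.8], [-5.6, 0.4, -19.7], [-7.6, 0.6, -29.8], [-9.0, 0.7, -40.0], [-9.9, 0.8, -50.2]] [464.6 -88.8  97. ]
```

```bash
python3 -m creep '{"translation":[[-5,0.4,0.5],[-10.2,0.8,0.7],[-15.3,1.2,0.8],[-20.4,1.6,0.8],[-25.6,2,0.6]],"yaw":[0,0,0,0,0],"gripper":[255,255,255,255,255]}' 12
python3 -m creep '{"translation":[[-5,0.4,-0.5],[-10,0.8,-1],[-15.3,1.1,-1.6],[-20.3,1.5,-2.2],[-25.4,1.9,-2.8]],"yaw":[0,0,0,0,0],"gripper":[255,255,255,255,255]}' 12
```

```text
time_s: 12.37
ee_pos: [0.6478, -0.104, 0.2798]
eef_rot: [3.138, 0.009, 1.496]
force: [6.1, -0.9, 3.7]
grip_width: 0.0117
time_s: 12.78
ee_pos: [0.6228, -0.1021, 0.2779]
eef_rot: [3.134, 0.009, 1.496]
force: [4.8, -0.3, 3.8]
grip_width: 0.0115
```

```bash
python3 -m creep '{"translation":[[-5,0.4,-1.5],[-10,0.8,-3],[-15,1.2,-4.5],[-20,1.5,-6],[-25,1.9,-7.5]],"yaw":[0,0,0,0,0],"gripper":[255,255,255,255,255]}' 12
python3 -m creep '{"translation":[[-5,0.4,-1.7],[-10,0.8,-3.5],[-14.5,1.1,-5.4],[-19,1.4,-7.4],[-24,1.8,-9.5]],"yaw":[0,0,0,0,0],"gripper":[255,255,255,255,255]}' 12
python3 -m creep '{"translation":[[-4.6,0.4,-2.3],[-9.1,0.7,-4.6],[-13.6,1,-7.1],[-18,1.4,-9.7],[-22.3,1.7,-12.5]],"yaw":[0,0,0,0,0],"gripper":[255,255,255,255,255]}' 12
```

```text
time_s: 13.2
ee_pos: [0.598, -0.1001, 0.2716]
eef_rot: [3.131, 0.009, 1.496]
force: [3.3, 0.4, 5.3]
grip_width: 0.0118
time_s: 13.62
ee_pos: [0.5737, -0.0983, 0.2621]
eef_rot: [3.13, 0.009, 1.496]
force: [4.1, 0.6, 2.1]
grip_width: 0.0112
time_s: 14.03
ee_pos: [0.5509, -0.0965, 0.2493]
eef_rot: [3.13, 0.009, 1.496]
force: [4.2, 0.8, 2.0]
grip_width: 0.0112
```

```bash
python3 -m creep '{"translation":[[-4.1,0.3,-2.9],[-8.1,0.6,-5.9],[-12,1,-9.1],[-16,1.3,-12.3],[-20,1.6,-15.7]],"yaw":[0,0,0,0,0],"gripper":[255,255,255,255,255]}' 12
python3 -m creep '{"translation":[[-3.8,0.3,-3.5],[-7.6,0.6,-7],[-11.2,0.9,-10.6],[-14.8,1.1,-14.3],[-18.3,1.4,-18.2]],"yaw":[0,0,0,0,0],"gripper":[255,255,255,255,255]}' 12
python3 -m creep '{"translation":[[-3.2,0.2,-4],[-6.5,0.5,-8],[-9.8,0.7,-12],[-13,1,-16],[-16,1.2,-20.2]],"yaw":[0,0,0,0,0],"gripper":[255,255,255,255,255]}' 12
```

```text
time_s: 14.45
ee_pos: [0.5305, -0.0949, 0.2333]
eef_rot: [3.13, 0.009, 1.496]
force: [3.2, 0.3, 3.0]
grip_width: 0.0112
time_s: 14.87
ee_pos: [0.5119, -0.0934, 0.2147]
eef_rot: [3.13, 0.009, 1.496]
force: [2.8, 0.7, 2.6]
grip_width: 0.0114
time_s: 15.28
ee_pos: [0.4957, -0.0921, 0.1941]
eef_rot: [3.13, 0.009, 1.496]
force: [5.1, 1.6, 0.9]
grip_width: 0.0116
```

```bash
python3 -m creep '{"translation":[[-2.6,0.2,-4.3],[-5.2,0.4,-8.6],[-7.6,0.6,-13],[-9.9,0.8,-17.5],[-12,1,-22]],"yaw":[0,0,0,0,0],"gripper":[255,255,255,255,255]}' 12
python3 -m creep '{"translation":[[-2,0.1,-4.7],[-4,0.3,-9.4],[-5.8,0.4,-14.1],[-7.4,0.6,-18.8],[-9,0.7,-23.5]],"yaw":[0,0,0,0,0],"gripper":[255,255,255,255,255]}' 12
python3 -m creep '{"translation":[[-1.5,0.1,-4.9],[-2.8,0.2,-9.8],[-4,0.3,-14.7],[-5,0.4,-19.7],[-6,0.5,-24.7]],"yaw":[0,0,0,0,0],"gripper":[255,255,255,255,255]}' 12
```

```text
time_s: 15.7
ee_pos: [0.4831, -0.0912, 0.1716]
eef_rot: [3.131, 0.009, 1.496]
force: [-2.1, 0.2, 5.2]
grip_width: 0.0113
time_s: 16.12
ee_pos: [0.4734, -0.0904, 0.1474]
eef_rot: [3.132, 0.009, 1.496]
force: [-5.9, 1.1, 5.5]
grip_width: 0.0115
time_s: 16.53
ee_pos: [0.4667, -0.0899, 0.122]
eef_rot: [3.134, 0.009, 1.496]
force: [-5.4, 0.8, 4.4]
grip_width: 0.0117
```

```bash
python3 -m creep '{"translation":[[-0.4,0,-3],[-0.8,0,-6],[-1.1,0.1,-9],[-1.4,0.1,-12],[-1.7,0.1,-15]],"yaw":[0,0,0,0,0],"gripper":[255,255,255,255,255]}' 12
python3 -m creep '{"translation":[[0,0,-1.5],[0,0,-3],[0,0,-4.5],[0,0,-6],[0,0,-7]],"yaw":[0,0,0,0,0],"gripper":[255,255,255,255,255]}' 12
```

```text
time_s: 16.95
ee_pos: [0.4644, -0.0897, 0.1064]
eef_rot: [3.136, 0.009, 1.496]
force: [-7.1, 1.2, 3.4]
grip_width: 0.0115
time_s: 17.37
ee_pos: [0.4637, -0.0896, 0.0989]
eef_rot: [3.138, 0.008, 1.496]
force: [-9.2, 0.3, 2.8]
grip_width: 0.0111
```

```bash
python3 -m creep '{"translation":[[0.3,0,-1],[0.3,0,-2],[0.3,0,-3],[0.3,0,-4],[0.3,0,-4]],"yaw":[0,0,0,0,0],"gripper":[255,255,255,255,255]}' 12
```

```text
time_s: 17.78
ee_pos: [0.4634, -0.0897, 0.0949]
eef_rot: [3.14, 0.009, 1.496]
force: [-9.7, 1.5, 9.2]
grip_width: 0.0113
```

```bash
python3 -m creep '{"translation":[[1,0,-0.5],[1.5,0,-1],[1.5,0,-1.5],[1.5,0,-2],[1.5,0,-2]],"yaw":[0,0,0,0,0],"gripper":[255,255,255,255,255]}' 12
python3 - <<'E'
from h import *
c=cam('scene');d=cam('top')
for n,k in(('s',c),('t',d)):
    A=pts(k,np.ones(k['depth'].shape,bool));a=-.0768
    X=(A[:,0]-.5813)*np.cos(a)+(A[:,1]+.0977)*np.sin(a);Y=-(A[:,0]-.5813)*np.sin(a)+(A[:,1]+.0977)*np.cos(a)
    for x0 in(-.06,-.02,.02,.06):
        m=(abs(X-x0)<.012)&(abs(Y-.085)<.01)&(A[:,2]>.07)&(A[:,2]<.2); print(n,x0,m.sum(),np.median(A[m][:,2]) if m.any() else 0)
E
```

```text
time_s: 18.2
ee_pos: [0.4635, -0.0896, 0.0929]
eef_rot: [-3.14, 0.009, 1.496]
force: [-17.3, 0.9, 15.6]
grip_width: 0.0114
s -0.06 59 0.09905811565560069
s -0.02 64 0.09844578660473935
s 0.02 64 0.09818584908459257
s 0.06 89 0.09801400299955554
t -0.06 62 0.09680499522599878
t -0.02 87 0.09669498960961856
t 0.02 87 0.09689566027169536
t 0.06 87 0.09710558878545508
```

Lid lies level at 0.097, so it's shut. Release and rise.

```bash
python3 -m creep '{"translation":[[-1,0,0.5],[-1.5,0,1],[-1.5,0,1],[-1.5,0,1],[-1.5,0,1]],"yaw":[0,0,0,0,0],"gripper":[230,215,200,190,180]}'
python3 -m creep '{"translation":[[0,0,0],[0,0,0],[0,0,10],[0,0,30],[0,0,60]],"yaw":[0,0,0,0,0],"gripper":[170,170,170,170,170]}'
python3 -m creep '{"translation":[[0,0,30],[0,-20,65],[0,-45,95],[0,-75,120],[0,-100,130]],"yaw":[0.1,0.2,0.3,0.4,0.5],"gripper":[170,170,170,150,150]}'
python3 -m creep '{"translation":[[10,-20,0],[20,-40,0],[30,-60,0],[40,-75,0],[45,-80,0]],"yaw":[0.11,0.22,0.33,0.44,0.55],"gripper":[150,150,150,150,150]}'
python3 -m creep '{"translation":[[0,0,0],[0,0,0],[0,0,0],[0,0,0],[0,0,0]],"yaw":[0.11,0.22,0.33,0.44,0.52],"gripper":[150,150,150,150,150]}'
python3 - <<'E'
from h import *
o=ctrl.get_obs();print(o['ee_pos'],o['eef_rot'],o['grip_width'])
c=cam('scene');d=cam('top')
for n,k in(('s',c),('t',d)):
    A=pts(k,np.ones(k['depth'].shape,bool));a=-.0768
    H=hsv(k)[k['depth']>0]
    X=(A[:,0]-.5813)*np.cos(a)+(A[:,1]+.0977)*np.sin(a);Y=-(A[:,0]-.5813)*np.sin(a)+(A[:,1]+.0977)*np.cos(a)
    print(n,[(x0,np.median(A[m][:,2]).round(4)) for x0 in(-.06,-.02,.02,.06) if (m:=(abs(X-x0)<.012)&(abs(Y-.085)<.01)&(A[:,2]>.07)&(A[:,2]<.2)).any()])
    m=((H[:,0]<8)|(H[:,0]>172))&(H[:,1]>110)&(A[:,2]>.1)&(A[:,2]<.18)&(abs(X)<.1)&(Y<-.15)&(Y>-.3)
    if m.any(): print('post',m.sum(),np.median(A[m],0).round(4),'loc',np.median(X[m]).round(4),np.median(Y[m]).round(4),A[m].min(0),A[m].max(0))
cv2.imwrite('pics/shut.png',cv2.resize(c['pixels'][140:300,180:380,::-1],None,fx=3.7,fy=3.7))
E
```

```text
time_s: 18.72
ee_pos: [0.462, -0.0896, 0.0938]
eef_rot: [-3.14, 0.009, 1.496]
force: [-0.3, 0.4, -0.3]
grip_width: 0.0264
time_s: 19.13
ee_pos: [0.4611, -0.0894, 0.1535]
eef_rot: [-3.136, 0.008, 1.496]
force: [0.8, -0.8, 0.3]
grip_width: 0.0312
time_s: 19.55
ee_pos: [0.4613, -0.191, 0.2883]
eef_rot: [-3.14, 0.012, 2.002]
force: [-0.8, 0.8, 0.1]
grip_width: 0.0378
time_s: 19.97
ee_pos: [0.5066, -0.2727, 0.2886]
eef_rot: [-3.139, 0.012, 2.556]
force: [-0.9, 0.6, -1.3]
grip_width: 0.0386
time_s: 20.38
ee_pos: [0.5065, -0.2727, 0.2894]
eef_rot: [-3.139, 0.013, 3.082]
force: [0.3, -0.4, 0.3]
grip_width: 0.0385
[ 0.50648346 -0.27266284  0.28944116] [-3.13931519  0.01269438  3.08176116] 0.03847338448609342
s [(-0.06, np.float64(0.0986)), (-0.02, np.float64(0.0988)), (0.02, np.float64(0.0986)), (0.06, np.float64(0.0981))]
post 46 [ 0.5368 -0.3052  0.1391] loc -0.0283 -0.2102 [ 0.52891065 -0.31167695  0.11601825] [ 0.54012252 -0.30185196  0.15834771]
t [(-0.06, np.float64(0.0968)), (-0.02, np.float64(0.0974)), (0.02, np.float64(0.097)), (0.06, np.float64(0.0971))]
```

View pics/shut.png

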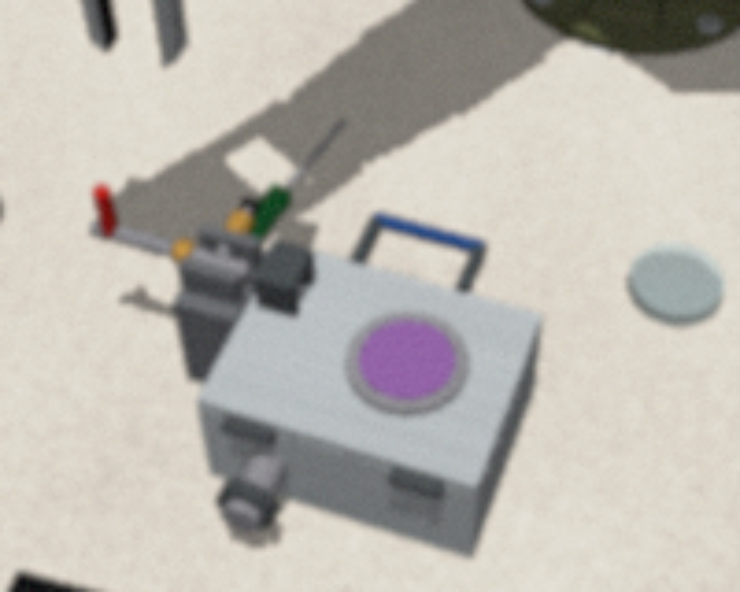

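Lid is shut, with the keeper beside the rod; post at crop (105,210). Moving over the post and gripping it.

```bash
python3 -m creep '{"translation":[[10,-12,-10],[20,-25,-25],[28,-35,-50],[28,-35,-75],[28,-35,-80]],"yaw":[-0.017,-0.017,-0.017,-0.017,-0.017],"gripper":[150,150,150,150,150]}' 25
python3 -m creep '{"translation":[[0,0,-15],[0,0,-30],[0,0,-45],[0,0,-58],[0,0,-63]],"yaw":[0,0,0,0,0],"gripper":[150,150,150,150,150]}' 25
python3 -m creep '{"translation":[[0,0,0],[0,0,0],[0,0,0],[0,0,0],[0,0,0]],"yaw":[0,0,0,0,0],"gripper":[170,190,200,210,220]}' 25
python3 -m creep '{"translation":[[0,0,0],[0,0,0],[0,0,0],[0,0,0],[0,0,0]],"yaw":[0,0,0,0,0],"gripper":[255,255,255,255,255]}' 25
```

```text
time_s: 20.9
ee_pos: [0.5335, -0.3073, 0.2053]
eef_rot: [3.141, 0.007, 3.057]
force: [-0.4, -0.2, -0.4]
grip_width: 0.0388
time_s: 21.32
ee_pos: [0.5331, -0.3069, 0.1419]
eef_rot: [3.14, 0.006, 3.055]
force: [-0.2, 0.7, 0.1]
grip_width: 0.0385
time_s: 21.73
ee_pos: [0.5334, -0.3071, 0.1428]
eef_rot: [3.141, 0.007, 3.055]
force: [-0.0, -0.4, 0.1]
grip_width: 0.0137
time_s: 22.15
ee_pos: [0.5334, -0.3071, 0.1428]
eef_rot: [3.141, 0.007, 3.055]
force: [0.0, 0.2, -1.4]
grip_width: 0.0139
```

```bash
python3 -m creep '{"translation":[[0.2,3,0],[0.5,6,0],[0.7,9,0],[0.9,12,0],[1.1,14,0]],"yaw":[0,0,0,0,0],"gripper":[255,255,255,255,255]}' 25
python3 -m creep '{"translation":[[0.2,2,0],[0.3,4,0],[0.5,6,0],[0.6,8,0],[0.8,10,0]],"yaw":[0,0,0,0,0],"gripper":[255,255,255,255,255]}' 25
python3 -m creep '{"translation":[[0.2,2,0],[0.3,4,0],[0.5,6,0],[0.6,8,0],[0.6,8,0]],"yaw":[0,0,0,0,0],"gripper":[255,255,255,255,255]}' 25
```

```text
time_s: 22.57
ee_pos: [0.5345, -0.2926, 0.1428]
eef_rot: [3.141, 0.007, 3.055]
force: [0.3, -1.9, -1.8]
grip_width: 0.0133
time_s: 22.98
ee_pos: [0.5353, -0.2829, 0.1428]
eef_rot: [-3.141, 0.008, 3.055]
force: [2.1, -0.3, -2.6]
grip_width: 0.0134
time_s: 23.4
ee_pos: [0.536, -0.2744, 0.1428]
eef_rot: [-3.141, 0.008, 3.055]
force: [0.6, 1.7, -1.9]
grip_width: 0.0136
```

```bash
python3 -m creep '{"translation":[[0.1,1,0],[0.1,2,0],[0.2,3,0],[0.2,3,0],[0.2,3,0]],"yaw":[0,0,0,0,0],"gripper":[255,255,255,255,255]}' 25
```

```text
time_s: 23.82
ee_pos: [0.5359, -0.2739, 0.1428]
eef_rot: [-3.137, 0.009, 3.054]
force: [0.6, -14.7, -5.9]
grip_width: 0.0135
```

```bash
python3 -m creep '{"translation":[[0.1,1,0],[0.2,2,0],[0.2,2,0],[0.2,2,0],[0.2,2,0]],"yaw":[0,0,0,0,0],"gripper":[255,255,255,255,255]}' 25
```

```text
time_s: 24.23
ee_pos: [0.5359, -0.2739, 0.1428]
eef_rot: [-3.134, 0.009, 3.053]
force: [1.9, -15.1, -5.8]
grip_width: 0.0136
```

```bash
python3 -m creep '{"translation":[[0.1,2,0],[0.2,3,0],[0.3,4,0],[0.3,5,0],[0.3,5,0]],"yaw":[0,0,0,0,0],"gripper":[255,255,255,255,255]}' 25
python3 -m creep '{"translation":[[0,0,0],[0,0,0],[0,0,0],[0,0,0],[0,0,0]],"yaw":[0,0,0,0,0],"gripper":[240,225,210,200,190]}' 25
python3 -m creep '{"translation":[[0,0,0],[0,0,5],[0,0,20],[0,0,45],[0,0,75]],"yaw":[0,0,0,0,0],"gripper":[190,190,190,190,190]}' 25
python3 -m creep '{"translation":[[-15,0,25],[-40,0,50],[-70,0,70],[-100,0,80],[-130,0,80]],"yaw":[0,0,0,0,0],"gripper":[190,190,190,190,190]}' 25
python3 -m creep '{"translation":[[-20,-25,0],[-40,-50,0],[-60,-75,0],[-70,-100,0],[-70,-110,0]],"yaw":[0,0,0,0,0],"gripper":[190,190,190,190,190]}' 25
cat > fin.py <<'E'
from h import *
o=ctrl.get_obs();print(o['time_s'],o['ee_pos'],o['force'])
c=cam('scene');d=cam('top')
for n,k in(('s',c),('t',d)):
    A=pts(k,np.ones(k['depth'].shape,bool));a=-.0768
    H=hsv(k)[k['depth']>0]
    X=(A[:,0]-.5813)*np.cos(a)+(A[:,1]+.0977)*np.sin(a);Y=-(A[:,0]-.5813)*np.sin(a)+(A[:,1]+.0977)*np.cos(a)
    print(n,[(x0,np.median(A[m][:,2]).round(4)) for x0 in(-.06,-.02,.02,.06) if (m:=(abs(X-x0)<.012)&(abs(Y-.085)<.01)&(A[:,2]>.07)&(A[:,2]<.2)).any()])
    m=((H[:,0]<8)|(H[:,0]>172))&(H[:,1]>110)&(A[:,2]>.1)&(A[:,2]<.18)&(abs(X)<.1)&(Y<-.13)&(Y>-.3)
    if m.any(): print('post',m.sum(),'loc',np.median(X[m]).round(4),np.median(Y[m]).round(4),Y[m].min(),Y[m].max())
cv2.imwrite('pics/end.png',np.hstack([cv2.resize(c['pixels'][160:280,190:310,::-1],None,fx=3.2,fy=3.2),cv2.resize(d['pixels'][100:220,270:390,::-1],None,fx=3.2,fy=3.2)]))
E
python3 fin.py
```

```text
time_s: 24.65
ee_pos: [0.5359, -0.2736, 0.1428]
eef_rot: [-3.126, 0.012, 3.051]
force: [2.6, -34.5, -11.2]
grip_width: 0.014
time_s: 25.07
ee_pos: [0.536, -0.2733, 0.1431]
eef_rot: [-3.126, 0.012, 3.052]
force: [0.6, -0.3, 0.1]
grip_width: 0.0227
time_s: 25.48
ee_pos: [0.5355, -0.2729, 0.2181]
eef_rot: [-3.127, 0.009, 3.052]
force: [0.4, 0.5, 0.1]
grip_width: 0.0241
time_s: 25.9
ee_pos: [0.4046, -0.2729, 0.3009]
eef_rot: [-3.124, 0.013, 3.053]
force: [0.1, -0.1, 0.0]
grip_width: 0.0242
time_s: 26.32
ee_pos: [0.3328, -0.385, 0.3016]
eef_rot: [-3.123, 0.013, 3.05]
force: [0.4, -0.3, -0.2]
grip_width: 0.0242
26.3167 [ 0.33282476 -0.38498387  0.30158236] [ 0.38962187 -0.30776418 -0.23799095]
s [(-0.06, np.float64(0.0989)), (-0.02, np.float64(0.0988)), (0.02, np.float64(0.0987)), (0.06, np.float64(0.0983))]
post 46 loc -0.0284 -0.1757 -0.18057624725556964 -0.17131383024003927
t [(-0.06, np.float64(0.0979)), (-0.02, np.float64(0.0966)), (0.02, np.float64(0.0976)), (0.06, np.float64(0.0965))]
post 31 loc -0.0337 -0.1779 -0.18314780189251922 -0.17368678350299982
```

View pics/end.png

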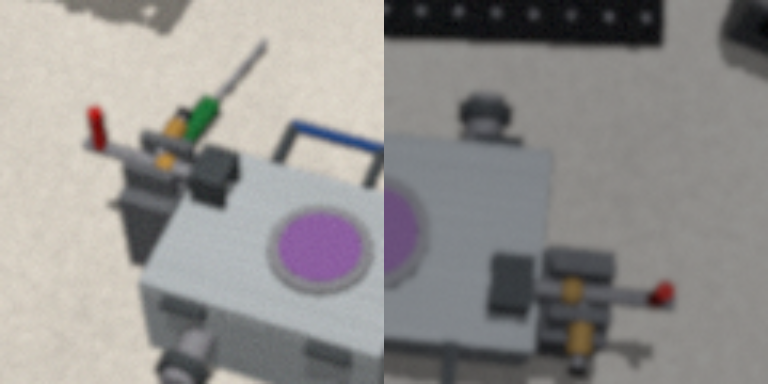

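The rod passes through the keeper and the ball (brass, right crop (572,290)) is past the plunger line. The post sits at local y ≈ -0.177, against -0.180 for home. Lid is level and the arm is clear, so I hand in.

```bash
python3 -c "
from station import ctrl
print(ctrl.hand_in())"
```

```text
the job is handed in; nothing more can be done
None
```

The job is handed in at about 26 s on the robot's clock: the carrier is loaded, the lid is shut, and the locking rod is home. No verdict was reported.

- **Carrier:** I lifted it by the blue fin and set it down on the pad at about 9 N before releasing. With the lid still open, the top camera showed it within about 1 mm of centre and square.
- **Lid:** I lowered it by the bar with mostly 4–10 N, about 23 N in total at the end while pressing it shut. Its top reads level at 97 mm in the top camera and 98–99 mm in the scene camera, which reads 1–2 mm high. 97 mm is what a shut lid should give.
- **Rod:** I pushed it until it stopped hard, and it gained less than 0.5 mm under 35 N. The post moved about 34.5 mm. The cameras put it at -0.176 and -0.178 m along the chamber's y; home is -0.180 m, so they disagree by 2–4 mm. In the last picture the ball looks past the plunger and the rod goes through the keeper. I did not pull back on the rod to test the lock.
- **Bystanders:** I did not touch the yellow carrier, jar, dish or screwdriver, but I did not measure their positions again at the end.

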